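Lock the gear fixture in its bayonet socket

TASK

Lock the orange gear fixture in its bayonet socket. Push its upright turning lug clockwise, seen from above, until the fixture stops fully home; then push the thumb tab of the lock slide all the way in against its spring and let go, so that the slide springs back and stays latched on its stop pin at mid position. Nothing needs gripping: leave the loose gear, housing, bolt and bearing lying where they are.

Things in the scene. Friction and masses are not known exactly. Their poses are not given: they have to be found in the camera images.
- plate: fixed stainless base plate, flat on the table, 10 mm thick; origin on the vertical axis of the bayonet socket, at table height, z up. It reaches 82 mm to +y, 190 mm to -y, 78 mm to either x side. The socket collar (radius 62, top at 28 mm) is centred on the origin; the lock slide lies along x = 0 towards -y and is pushed along plate +y. Nothing on the plate is taller than 60 mm above the table
- fixture (a joint): turn of the orange fixture about the socket axis (rad), growing clockwise seen from above: 0 = bayonet open, 0.90 = hard stop, fully home. It starts at 0.05 to 0.45, drags steadily (about 1.5 N at the turning lug) and stays where it is left. Short of home, its bayonet lugs stand in the way of the slide's nose and stop the slide about 6 mm in
- turning_lug (a point): centre of the upright orange finger block at the end of the fixture's radial arm, 88 mm from the socket axis: 18 mm radially, 14 mm tangentially, 30 to 58 mm above the table (this point at 44). The arm is 18 mm wide, 30 to 39 mm above the table. Open, it stands 92 degrees from plate +x (towards +y); at home, 40 degrees. Clear of the collar all the way
- slide (a joint): travel of the steel lock slide (m), growing as it is pushed to the socket: 0 = out, sprung there at the start; 0.026 = hard stop, all the way in; 0.013 = mid position, latched. The spring pushes back with 4 N out, 9 N in. Beyond about 0.021 the stop pin snaps across in the slide's hooked slot, and on release the slide returns only to mid; let go sooner, it springs right out
- slide_tab (a point): centre of the outer face (looking to plate -y) of the slide's upright thumb tab: flat steel, 34 mm wide across the slide, 6 mm thick, 12 to 54 mm above the table (this point at 35), 166 mm from the socket axis when the slide is out; it moves with the slide. The space beyond it is free
- stop_pin (a joint): sideways place (m) of the brass stop pin (6 mm thick, round head, on a rod from the spring housing beside the slide) in the slide's hooked slot: 0.001 = in the long leg, not latched; 0.012 = sprung across into the short leg, where it catches the slide at mid position
- helical_gear: loose steel helical gear lying flat, 74 mm diameter, 28 mm high; origin at the centre of its underside. Bystander
- pinion_housing: loose grey cast iron pinion housing, base 88 x 66 mm, 50 mm high; origin at the centre of its underside. Bystander
- hex_bolt: loose yellow zinc-plated hex bolt standing on its head, head 24 mm across flats, 60 mm high; origin at the centre of its underside. Bystander
- ball_bearing: loose ball bearing with blue shields lying flat, 47 mm diameter, 14 mm high; origin at the centre of its underside. Bystander

How it is judged:
By the outcome, as a careful person would: the job done as asked, in the order asked, and still so for the second after the job is handed in, with the robot touching nothing.
It also fails if it takes over 48 s, if anything falls off the work surface, if the arm or the gripper's body presses on something with over 40 N, if the wrist force passes 120 N, or if a joint passes its speed limit or range.

ROBOT

A 7-joint arm with a two-finger parallel gripper is mounted at the origin on the work surface. World frame = base frame: x ahead of the robot, y to its left, z up, the work surface at z = 0. Lengths are in m, angles in rad, forces in N, time in s.
With the tool pointing down it reaches from about 0.425 to 0.95 m from the base axis. Payload 4.7 kg.
Tool frame: the origin (TCP) lies at the centre of the arm's flange, where the gripper is bolted on; the fingertips stand 173 mm ahead of it and the grasp point (between the pads) lies 155 mm ahead of it; z points along the fingers, y is the line along which they close (so a half turn about z gives the same grasp; the last joint's range is limited). The gripper opens to 85 mm and grips with 20 to 120 N. Pads are 22 mm wide; open, the fingers measure 114 mm over their backs; the gripper's body (76 mm by 85 mm) begins 54 mm behind the grasp point. The pads swing forward as they close: fully open they stand 13 mm farther back than shut.
Start: joints at [-0.029, 0.469, -0.049, 1.532, 0.024, 1.141, -0.082], TCP at [0.675, 0, 0.405] pointing down, gripper open.
Joint ranges: [-2.59, 2.59], [-0.33, 1.99], [-1.39, 1.29], [0.1, 2.45], [-1.04, 4.18], [0.21, 1.99], [-2.66, 2.66]. Speed limits (rad/s): [2.57, 2.57, 3.14, 3.14, 3.14, 3.14, 3.14].

INTERFACE

Orientations are given as a unit quaternion [x, y, z, w].
In Python, from workcell import robot gives the robot as it stands. The module is installed in compiled form; this text tells all that it offers.
- The arm moves only by the shell command python3 -m handwheel 'ROWS' [FORCE]. ROWS is JSON, a list that holds one entry, the list of rows, each a list of 7 numbers: the shift along the tool's x, y, z in mm, then the turn, a rotation vector about the tool's x, y, z in degrees, then the opening, from 0 (shut) to 1 (fully open). A call has 1 to 10 rows; each row is the pose to reach, as a shift and turn from the pose commanded when the call began, along the tool's axes at that moment; what a row does not reach only later rows make up. A row lasts 1/10 s, in which the tool goes at most 50 mm and 8.59 degrees, less where a joint would pass 70% of its speed; a pose out of reach is approached as far as the arm can. A call with a gripper value outside its range is refused whole. The fingers move at their own pace and stop on an object; FORCE is the grip in N (left out, the last holds). Time passes only in rows, so rows that repeat a pose let the fingers close. It gives the time, the measured TCP pose, the force, the opening and the grip force at its end, in the units of the state.
- robot.read_state(): the state, without advancing time (a new reading comes with each control period).
- robot.get_image(name): name is "scene" or "side" or "wrist"; returns a dict with "img" (384x512x3 uint8, blue, green, red), "depth" (384x512 float32, m along the optical axis (not along the pixel's ray), 0 where there is no reading), "camera_matrix" (3x3 intrinsics, pixels), "xyz" and "rotation" of the camera in the world; the wrist camera has in their place "mount" (4x4, takes a point from camera to tool coordinates, whose origin is the TCP and whose axes are the flange's). Camera axes: x right, y down, z forward; pixel columns grow to the right and rows downward; lengths in m; the calibration is good to about 2 mm. A picture is of the moment at which its call begins: read the wrist's pose just before it.
- robot.job_done(): hands the job in; it is judged then, once.
The state is a dict: "time": time; "joint_positions": joint angles; "dq": joint speeds; "joint_torque": joint torques, N m; "tool_pos": TCP position; "orientation": TCP orientation; "force": force on the tool from outside, world axes, zero at the start; "torque": the same for the moment, N m; "width": opening from 0.0 (shut) to 1.0 (fully open); "grasp_force": force on a finger pad.
Only numpy, scipy, OpenCV 4.12 (cv2) and the standard library are available. Lean on these libraries where they do the work, as an engineer would, in place of code of your own. Each camera call takes 0.05 s, during which the arm holds its last target. There are 200 camera calls.

## Working session

There is one attempt and no reset: what is moved stays moved. The work goes in short steps, Python scripts to look and compute and a shell command to move; the robot and the scene stay as the last step left them, time stands still between calls to the robot, and variables do not carry over. Pictures are saved under pics/ and viewed, at most 10 in all, crops included, and the job is handed in when it is done.

```bash
mkdir -p pics
cat > h.py <<'E'
import numpy as np, cv2
from scipy.spatial.transform import Rotation as R
from workcell import robot
def grab(n):
    s=robot.read_state(); d=robot.get_image(n)
    if 'mount' in d:
        T=np.eye(4);T[:3,:3]=R.from_quat(s['orientation']).as_matrix();T[:3,3]=s['tool_pos']
        M=T@np.array(d['mount']); d['R']=M[:3,:3]; d['t']=M[:3,3]
    else:
        r=np.array(d['rotation']); d['R']=r if r.shape==(3,3) else R.from_quat(r).as_matrix(); d['t']=np.array(d['xyz'])
    return d
def ray(d,u,v):
    r=d['R']@np.linalg.inv(d['camera_matrix'])@np.array([u,v,1.]); return d['t'],r
def onplane(d,u,v,z):
    o,r=ray(d,u,v); return o+r*(z-o[2])/r[2]
def cloud(d):
    h,w=d['depth'].shape; v,u=np.mgrid[:h,:w]
    p=np.stack([u,v,np.ones_like(u)],-1)@np.linalg.inv(d['camera_matrix']).T*d['depth'][...,None]
    return p@d['R'].T+d['t']
E
python3 - <<'E'
from h import *
a=[grab(n) for n in ('scene','side','wrist')]
cv2.imwrite('pics/a.png',np.hstack([cv2.resize(x['img'],(400,300)) for x in a[:2]]))
cv2.imwrite('pics/scene.png',cv2.resize(a[0]['img'],(800,600)))
for x in a: print(x['t'],x['R'].round(2).tolist())
s=robot.read_state();print(s)
o=np.vstack([np.hstack([cv2.resize(a[0]['img'],(400,300)),cv2.resize(a[1]['img'],(400,300))]),np.hstack([cv2.resize(a[2]['img'],(400,300)),np.zeros((300,400,3),np.uint8)])])
cv2.imwrite('pics/b.png',o)
E
```

```text
[0.85482123 0.50293791 0.47944484] [[-0.83, 0.36, -0.43], [0.56, 0.53, -0.64], [-0.01, -0.77, -0.64]]
[ 0.56082603 -0.34899778  0.59326327] [[1.0, -0.0, 0.0], [-0.01, -0.78, 0.63], [-0.0, -0.63, -0.78]]
[0.67546869 0.07009684 0.37313705] [[1.0, 0.0, -0.0], [0.0, -0.96, -0.28], [-0.0, 0.28, -0.96]]
{'time': 0.15, 'joint_positions': array([-0.02888241,  0.46929592, -0.0486247 ,  1.53339376,  0.02412601,
        1.14104495, -0.08229225]), 'dq': array([-3.07627638e-04, -1.01202867e-03,  8.88461861e-04, -2.75652068e-03,
        3.29144875e-04, -1.25450795e-03,  2.00064080e-05]), 'joint_torque': array([ 3.33697863e-04, -5.10767841e+01, -4.67274967e-02, -2.37979531e+01,
        1.07760131e-02,  5.44104041e-03, -2.80327527e-05]), 'tool_pos': array([6.74821407e-01, 2.68775368e-05, 4.03886516e-01]), 'orientation': array([ 7.07087965e-01,  7.07125170e-01, -5.70760208e-04, -5.28221108e-04]), 'force': array([-0.29388387,  0.16814769, -1.12766459]), 'torque': array([ 0.0330648 , -0.03880704,  0.00819656]), 'grasp_force': 0.0, 'width': 0.998134513439706}
```

View pics/b.png

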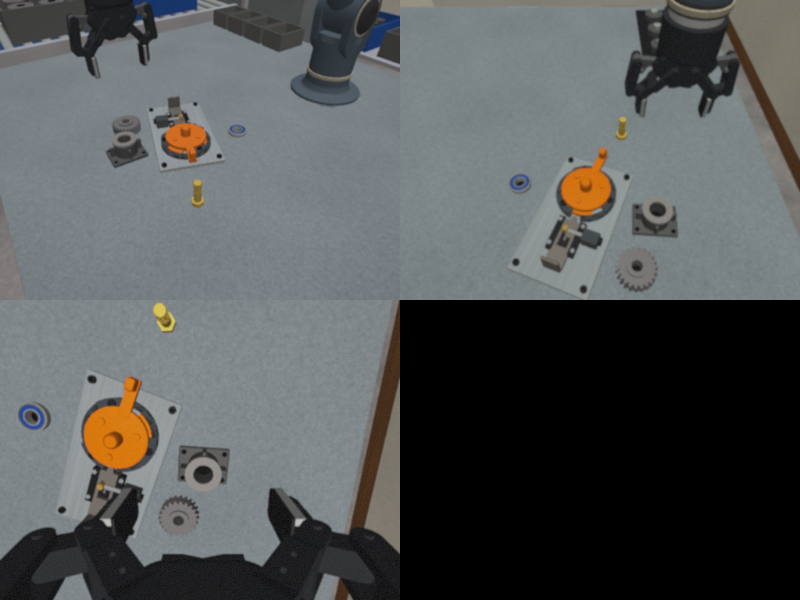

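Run:
```python
from h import *
for n in ('scene','side','wrist'):
    d=grab(n); P=cloud(d); hsv=cv2.cvtColor(d['img'],cv2.COLOR_BGR2HSV)
    np.save(f'{n}.npy',P); cv2.imwrite(f'{n}.png',d['img'])
    o=(hsv[...,0]>5)&(hsv[...,0]<18)&(hsv[...,1]>180)&(hsv[...,2]>100)&(d['depth']>0)
    o=cv2.erode(o.astype(np.uint8),np.ones((2,2)))>0
    q=P[o]; q=q[(q[:,0]>.4)&(q[:,0]<.75)]
    h=np.histogram(q[:,2],bins=np.arange(.02,.075,.004)); print(n,len(q),h[0])
    # table/plate levels
    near=(np.hypot(P[...,0]-np.median(q[:,0]),P[...,1]-np.median(q[:,1]))<.22)&(d['depth']>0)
    print('z hist',np.histogram(P[near][:,2],bins=np.arange(-.006,.02,.002))[0], 'orange med',np.median(q,0))
    if n!='scene':
        m=near&(P[...,2]>.006)&(P[...,2]<.0135)
        m=cv2.morphologyEx(m.astype(np.uint8),cv2.MORPH_OPEN,np.ones((3,3)))
        k,l,st,_=cv2.connectedComponentsWithStats(m); i=1+st[1:,4].argmax()
        pts=P[l==i][:,:2]; r=cv2.minAreaRect((pts*1000).astype(np.float32)); print('rect',r, cv2.boxPoints(r))
w=cv2.imread('wrist.png'); s=cv2.imread('side.png')
c1=w[80:310,50:350]; c2=s[170:384,100:400]
cv2.imwrite('pics/c.png',np.vstack([cv2.resize(c1,(400,300)),cv2.resize(c2,(400,300))]))
cv2.imwrite('pics/c1.png',cv2.resize(c1,(780,598)))
```

```text
scene 1454 [ 61   0  19  62 914 144  40  38  35  93  35   0   0]
z hist [    0    47  6003 11974   736   166   176  1191  2009   283   308   194] orange med [0.54944661 0.01041397 0.03902071]
side 2908 [  53    2   35  128 2206  166   33   26   45  134   27    0    0]
z hist [    7  2177 17435  8501   342   177  1027  6450  2997   559   446   311] orange med [ 0.5401023  -0.01198396  0.03800767]
rect ((517.3258056640625, -54.9156494140625), (272.8824768066406, 156.4269256591797), 68.97465515136719) [[ 395.36713 -154.21138]
 [ 541.37946 -210.33437]
 [ 639.2845    44.38008]
 [ 493.27216  100.50307]]
wrist 5581 [ 102    0   15   39 4268  603   14   21   45  313  149    0    0]
z hist [    0    79 16950 35395  1155   157   202  3052  7301   923   809   385] orange med [0.54676281 0.00196845 0.03903112]
rect ((474.35601806640625, -39.404632568359375), (272.4542541503906, 62.40756607055664), 68.18656158447266) [[ 394.76642 -154.28285]
 [ 452.7055  -177.4726 ]
 [ 553.9456    75.47359]
 [ 496.00653   98.66333]]
```

View pics/c1.png

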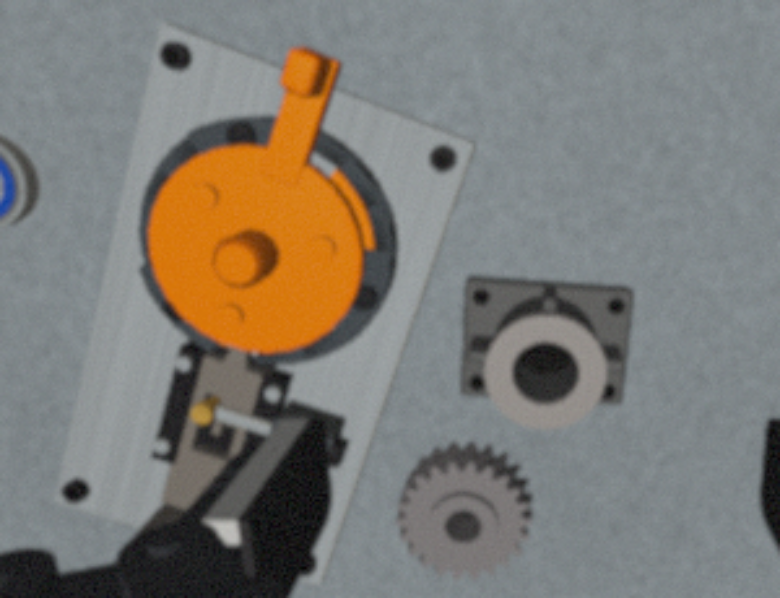

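Run:
```python
from h import *
c0=np.array([.5367,-.0045]); th=np.deg2rad(68.97); Y=np.array([np.cos(th),np.sin(th)]); X=np.array([Y[1],-Y[0]])
for n in ('scene','side','wrist'):
    P=np.load(n+'.npy'); hsv=cv2.cvtColor(cv2.imread(n+'.png'),cv2.COLOR_BGR2HSV)
    o=(hsv[...,0]>5)&(hsv[...,0]<18)&(hsv[...,1]>150)&(hsv[...,2]>60)
    d=P[...,:2]-c0; r=np.hypot(d[...,0],d[...,1])
    hub=P[o&(r<.025)&(P[...,2]>.05)]; print(n,'hub',len(hub),hub.mean(0))
    disc=P[o&(r<.058)&(abs(P[...,2]-.0385)<.003)]
    (x,y),R_=cv2.minEnclosingCircle((disc[:,:2]*1000).astype(np.float32)); print('disc',x,y,R_)
    lt=P[o&(r>.07)&(r<.11)&(P[...,2]>.053)&(P[...,2]<.062)]; q=lt.mean(0); print('lug top',len(lt),q,'rad',np.hypot(*(q[:2]-c0)),'plate ang',np.rad2deg(np.arctan2((q[:2]-c0)@Y,(q[:2]-c0)@X)))
    pl=np.stack([(d@X),(d@Y),P[...,2]],-1)
    t=pl[(abs(pl[...,0])<.03)&(pl[...,1]<-.14)&(pl[...,1]>-.19)&(pl[...,2]>.045)&(pl[...,2]<.058)]
    if len(t): print('tab top',len(t),t.mean(0),t.min(0),t.max(0))
    # all heights
    for nm,ctr in (('gear',0),):pass
    ob=P[(P[...,2]>.02)&(P[...,0]>.35)&(P[...,0]<.8)&(r>.1)&(r<.3)&(P[...,2]<.07)]
    if n=='side': 
        pr=(ob[:,:2]-c0)@np.stack([X,Y],1)
        H,_,_=np.histogram2d(pr[:,0],pr[:,1],bins=[np.arange(-.2,.21,.02),np.arange(-.26,.25,.02)])
        print((H>5).astype(int).T[::-1])
```

```text
scene hub 115 [ 5.40373335e-01 -2.60468242e-04  5.74631067e-02]
disc 539.9228515625 -0.3191967010498047 52.7352409362793
lug top 68 [0.57388901 0.07934456 0.05713449] rad 0.09172204044226243 plate ang 87.1104610408239
tab top 71 [ 0.00116986 -0.16001095  0.05045981] [-0.01496577 -0.16565175  0.04510353] [ 0.01719167 -0.15666068  0.05544733]
side hub 182 [ 0.53690549 -0.00750792  0.05766648]
disc 538.8468017578125 -0.9714798927307129 53.90986633300781
lug top 58 [0.57161904 0.07348212 0.05655417] rad 0.08544325812010055 plate ang 86.90799016613235
tab top 152 [ 0.00073994 -0.16392324  0.05181317] [-0.01629979 -0.1663668   0.04520894] [ 0.01681911 -0.15981169  0.05599373]
[[0 0 0 0 0 0 0 0 0 0 0 0 0 0 0 0 0 0 0 0]
 [0 0 0 0 0 0 0 0 0 0 0 0 0 0 0 0 0 0 0 0]
 [0 0 0 0 0 0 0 0 0 0 1 1 0 0 0 0 0 0 0 0]
 [0 0 0 0 0 0 0 0 0 0 1 0 0 0 0 0 0 0 0 0]
 [0 0 0 0 0 0 0 0 0 0 0 0 0 0 0 0 0 0 0 0]
 [0 0 0 0 0 0 0 0 0 0 0 0 0 0 0 0 0 0 0 0]
 [0 0 0 0 0 0 0 0 0 0 0 0 0 0 0 0 0 0 0 0]
 [0 0 0 0 0 0 0 0 0 0 0 0 0 0 0 0 0 0 0 0]
 [0 0 0 0 0 0 0 0 0 0 0 0 0 0 0 0 0 0 0 0]
 [0 0 0 0 0 0 0 0 0 0 0 0 0 0 0 0 
[... 289 characters left out ...]
0 1 1 1 0 1 1 1 1 0]
 [0 0 0 0 0 0 0 0 1 1 1 1 1 1 0 1 1 1 1 0]
 [0 0 0 0 0 0 0 0 1 1 1 1 0 0 0 1 1 1 1 0]
 [0 0 0 0 0 0 0 0 0 1 1 0 0 0 0 0 1 1 0 0]
 [0 0 0 0 0 0 0 0 0 1 1 0 0 0 0 0 0 0 0 0]
 [0 0 0 0 0 0 0 0 0 0 0 0 0 0 0 0 0 0 0 0]
 [0 0 0 0 0 0 0 0 0 0 0 0 0 0 0 0 0 0 0 0]
 [0 0 0 0 0 0 0 0 0 0 0 0 0 0 0 0 0 0 0 0]
 [0 0 0 0 0 0 0 0 0 0 0 0 0 0 0 0 0 0 0 0]]
wrist hub 362 [ 0.54075763 -0.00497276  0.05864083]
disc 539.259033203125 -1.9091784954071045 54.39016342163086
lug top 219 [0.57445128 0.07457494 0.05756824] rad 0.08762422590573647 plate ang 85.50965476860794
tab top 7 [-0.01295425 -0.1615346   0.04848742] [-0.01390499 -0.16248201  0.04595766] [-0.01115879 -0.16086962  0.05289051]
```

```bash
python3 -m handwheel '[[[89,-127,150,0,0,-65,0],[89,-127,150,0,0,-65,0],[89,-127,150,0,0,-65,0],[89,-127,150,0,0,-65,0],[89,-127,150,0,0,-65,0],[89,-127,150,0,0,-65,0],[89,-127,150,0,0,-65,0],[89,-127,150,0,0,-65,0],[89,-127,150,0,0,-65,0],[89,-127,150,0,0,-65,0]]]' 40
python3 - <<'E'
from h import *
s=robot.read_state(); print(s['tool_pos'],R.from_quat(s['orientation']).as_matrix().round(3),s['width'],s['joint_positions'].round(2))
T=R.from_quat(s['orientation']).as_matrix(); 
for n in ('scene','side'):
    d=grab(n); P=cloud(d); q=(P-s['tool_pos'])@T
    m=(d['depth']>0)&(abs(q[...,0])<.05)&(abs(q[...,1])<.05)&(q[...,2]>.12)&(q[...,2]<.2)&(P[...,2]>.065)
    t=q[m]; print(n,len(t),np.percentile(t[:,2],[50,95,99,100]))
    e=t[t[:,2]>.145]; print(e.min(0),e.max(0))
    cv2.imwrite(f'pics/t_{n}.png',d['img'])
a=cv2.imread('pics/t_scene.png')[50:300,100:400];b=cv2.imread('pics/t_side.png')[100:350,100:400]
cv2.imwrite('pics/d.png',np.hstack([cv2.resize(a,(400,333)),cv2.resize(b,(400,333))]))
E
```

```text
time: 1.3
tool_pos: [0.5481, 0.0889, 0.2548]
orientation: [0.217, 0.976, 0.0, 0.0]
force: [-0.2, -0.3, -0.2]
width: 0.001
grasp_force: 0.0
[0.54810603 0.08889876 0.25477361] [[-0.905  0.425  0.   ]
 [ 0.425  0.905  0.   ]
 [-0.     0.    -1.   ]] 0.0009029478649342171 [ 0.02  0.48 -0.34  1.94  0.22  0.75  0.69]
scene 280 [0.1493059  0.16853686 0.17204841 0.17254857]
[-0.0111844  -0.00449792  0.14505449] [0.0112229  0.01567091 0.17254857]
side 279 [0.14367236 0.16691622 0.17147204 0.17376569]
[-0.0105169  -0.01485631  0.14516402] [0.01270064 0.00453086 0.17376569]
```

View pics/d.png

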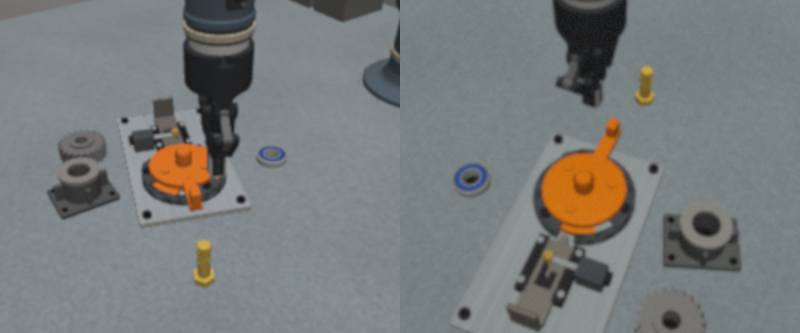

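```bash
python3 -m handwheel '[[[0,0,20,0,0,0,0],[0,0,39,0,0,0,0],[0,0,39,0,0,0,0],[-3,0,39,0,0,0,0],[-6,0,39,0,0,0,0],[-9,0,39,0,0,0,0],[-11,0,39,0,0,0,0],[-12,0,39,0,0,0,0]]]'
python3 -m handwheel '[[[-3.9,0.7,0,0,0,2.5,0],[-7.7,1.2,0,0,0,5,0],[-11.6,1.6,0,0,0,7.5,0],[-15.6,1.8,0,0,0,10,0],[-19.5,1.8,0,0,0,12.5,0],[-23.4,1.7,0,0,0,15,0],[-27.3,1.3,0,0,0,17.5,0],[-31.2,0.8,0,0,0,20,0],[-35.1,0.2,0,0,0,22.5,0],[-38.9,-0.6,0,0,0,25,0]]]'
cat > m.py <<'E'
from h import *
import sys
c0=np.array([.5385,-.0035])
for n in sys.argv[1:]:
    d=grab(n); P=cloud(d); hsv=cv2.cvtColor(d['img'],cv2.COLOR_BGR2HSV); cv2.imwrite(f'pics/m_{n}_{robot.read_state()["time"]:.1f}.png',d['img'])
    o=(hsv[...,0]>5)&(hsv[...,0]<18)&(hsv[...,1]>150)&(hsv[...,2]>60)
    r=np.hypot(*np.moveaxis(P[...,:2]-c0,-1,0))
    for lo,hi in ((.053,.062),(.03,.053)):
        q=P[o&(r>.07)&(r<.11)&(P[...,2]>lo)&(P[...,2]<hi)]
        if len(q): q=q.mean(0); print(n,q,'plate ang',np.rad2deg(np.arctan2(*(q[:2]-c0)[::-1]))+21.2)
E
python3 m.py scene side
```

```text
time: 2.2
tool_pos: [0.5591, 0.0841, 0.2162]
orientation: [0.217, 0.976, 0.0, 0.0]
force: [-1.4, 1.5, 1.0]
width: 0.0
grasp_force: 0.7
time: 3.2
tool_pos: [0.594, 0.0673, 0.2159]
orientation: [0.423, 0.906, 0.0, -0.0]
force: [-0.8, 0.7, -0.5]
width: 0.0
grasp_force: 0.7
scene [0.60796114 0.05653609 0.05714897] plate ang 62.037245541434814
scene [0.6096758  0.06002211 0.04278241] plate ang 62.947885243074026
side [0.60359896 0.05003029 0.05631847] plate ang 60.630154482415634
side [0.60161177 0.04466596 0.04106517] plate ang 58.55033364343912
```

```bash
python3 -m handwheel '[[[-3.9,0.7,0,0,0,2.5,0],[-7.7,1.2,0,0,0,5,0],[-11.6,1.6,0,0,0,7.5,0],[-15.6,1.8,0,0,0,10,0],[-19.5,1.8,0,0,0,12.5,0],[-23.4,1.7,0,0,0,15,0],[-26,1.5,0,0,0,16.7,0],[-28.5,1.2,0,0,0,18.3,0],[-28.5,1.2,0,0,0,18.3,0]]]'
python3 m.py scene
python3 -m handwheel '[[[-1.5,0,0,0,0,1,0],[-3,0,0,0,0,2,0],[-3,0,0,0,0,2,0]]]'
python3 -m handwheel '[[[-1.5,0,0,0,0,1,0],[-1.5,0,0,0,0,1,0]]]'
python3 m.py scene
```

```text
time: 4.2
tool_pos: [0.6133, 0.0454, 0.2157]
orientation: [0.562, 0.827, -0.0, 0.0]
force: [-0.9, 0.0, 0.2]
width: -0.006
grasp_force: 0.0
scene [0.62607369 0.03280232 0.05688573] plate ang 43.71569942733741
scene [0.62584051 0.03532024 0.04198261] plate ang 45.163712853319865
time: 4.55
tool_pos: [0.6143, 0.0431, 0.2157]
orientation: [0.576, 0.817, 0.0, 0.0]
force: [-0.0, 1.1, -1.1]
width: 0.001
grasp_force: 0.4
time: 4.75
tool_pos: [0.6148, 0.0416, 0.2158]
orientation: [0.583, 0.812, 0.0, 0.0]
force: [0.5, 1.7, -0.4]
width: 0.001
grasp_force: 0.5
scene [0.62792631 0.02998592 0.05704495] plate ang 41.728544941339294
scene [0.62703682 0.0319242  0.04177935] plate ang 43.00669588646838
```

Still only drag force; continue gently until the hard stop shows in the force.

```bash
python3 -m handwheel '[[[-1.5,0,0,0,0,1,0],[-1.5,0,0,0,0,1,0]]]'|egrep 'pos|force:'
python3 -m handwheel '[[[-1.5,0,0,0,0,1,0],[-1.5,0,0,0,0,1,0]]]'|egrep 'pos|force:'
python3 -m handwheel '[[[-1.5,0,0,0,0,0,0],[-1.5,0,0,0,0,0,0]]]'|egrep 'pos|force:'
python3 m.py scene side
```

```text
tool_pos: [0.6151, 0.0412, 0.2157]
force: [-0.7, 4.4, 0.1]
grasp_force: 1.9
tool_pos: [0.6154, 0.0409, 0.2158]
force: [-0.7, 6.7, 0.1]
grasp_force: 3.2
tool_pos: [0.6156, 0.0406, 0.2158]
force: [-2.1, 8.1, 1.6]
grasp_force: 4.3
scene [0.62668233 0.03010578 0.05676551] plate ang 42.06155791058069
scene [0.62734843 0.03109049 0.04188568] plate ang 42.471971120280976
side [0.61918532 0.02251582 0.05659426] plate ang 39.07117187278831
side [0.61591594 0.01788371 0.04087674] plate ang 36.64113377313754
```

```bash
python3 -m handwheel '[[[-3,0,0,0,0,0,0],[-3,0,0,0,0,0,0],[-3,0,0,0,0,0,0]]]'|egrep 'pos|force:'
python3 -m handwheel '[[[5,0,0,0,0,0,0],[20,0,0,0,0,0,0],[25,0,0,0,0,0,0],[25,0,-40,0,0,0,0],[25,0,-80,0,0,0,0],[25,0,-80,0,0,0,0]]]'
python3 m.py scene side
python3 - <<'E'
from h import *
s=robot.read_state();T=R.from_quat(s['orientation']).as_matrix()
d=grab('wrist');cv2.imwrite('pics/w2.png',d['img'])
Y=np.deg2rad(68.8);Y=np.array([np.cos(Y),np.sin(Y)]);X=np.array([Y[1],-Y[0]])
c0=np.array([.5385,-.0035])
tab=c0-Y*.166; g=np.r_[tab-Y*.045,.255]; print('tab',tab,'goal',g)
print('shift mm',T.T@(g-s['tool_pos'])*1000,'toolx ang',np.rad2deg(np.arctan2(T[1,0],T[0,0])))
for n in('scene','side','wrist'):
    d=grab(n);P=cloud(d);q=P[...,:2]-c0;pl=np.stack([q@X,q@Y,P[...,2]],-1)
    t=pl[(abs(pl[...,0])<.03)&(pl[...,1]<-.14)&(pl[...,1]>-.19)&(pl[...,2]>.02)&(pl[...,2]<.058)]
    if len(t): print(n,len(t),np.percentile(t,[1,50,99],axis=0).round(4).tolist())
E
```

```text
tool_pos: [0.6159, 0.0399, 0.2157]
force: [-3.6, 11.8, 2.0]
grasp_force: 6.5
time: 6.4
tool_pos: [0.6118, 0.0583, 0.3015]
orientation: [0.597, 0.802, 0.004, 0.004]
force: [0.9, -0.2, -0.5]
width: 0.001
grasp_force: 0.0
scene [0.62151845 0.02816922 0.0567925 ] plate ang 42.08045537203627
scene [0.61928529 0.0303269  0.04183352] plate ang 43.92032732238856
side [0.61937182 0.02189617 0.05651948] plate ang 38.63384832550588
side [0.61589569 0.01785717 0.04095431] plate ang 36.62672828667955
tab [ 0.47847032 -0.15826575] goal [ 0.46219722 -0.20022032  0.255     ]
shift mm [-205.04746691 -215.65020313   41.596582  ] toolx ang 106.65973048216021
scene 3 [[-0.015, -0.1453, 0.0201], [-0.0135, -0.1413, 0.0204], [-0.0128, -0.1413, 0.0204]]
side 354 [[-0.0168, -0.168, 0.02], [0.0012, -0.1666, 0.0396], [0.0165, -0.1407, 0.0549]]
```

```bash
python3 -m handwheel '[[[-205,-216,0,0,0,38,0],[-205,-216,0,0,0,38,0],[-205,-216,0,0,0,38,0],[-205,-216,0,0,0,38,0],[-205,-216,0,0,0,38,0],[-205,-216,0,0,0,38,0],[-205,-216,0,0,0,38,0],[-205,-216,30,0,0,38,0],[-205,-216,30,0,0,38,0],[-205,-216,30,0,0,38,0]]]'
python3 - <<'E'
from h import *
s=robot.read_state();T=R.from_quat(s['orientation']).as_matrix()
Y=np.deg2rad(68.8);Y=np.array([np.cos(Y),np.sin(Y)]);c0=np.array([.5385,-.0035])
print(s['joint_positions'].round(2))
X=np.array([Y[1],-Y[0]])
print('shift to tab mm',T.T@(np.r_[c0-Y*.166,.2]-s['tool_pos'])*1000,'toolx ang',np.rad2deg(np.arctan2(T[1,0],T[0,0])))
a=[]
for n in('scene','side','wrist'):
    d=grab(n);a.append(cv2.resize(d['img'],(400,300)));P=cloud(d);q=P[...,:2]-c0;pl=np.stack([q@X,q@Y,P[...,2]],-1)
    t=pl[(abs(pl[...,0])<.03)&(pl[...,1]<-.145)&(pl[...,1]>-.19)&(pl[...,2]>.045)&(pl[...,2]<.056)]
    if len(t): print(n,len(t),np.percentile(t,[1,50,99],axis=0).round(4).tolist())
cv2.imwrite('pics/e.png',np.vstack([np.hstack(a[:2]),np.hstack([a[2],a[2]*0])]))
E
```

```text
time: 7.7
tool_pos: [0.4618, -0.1994, 0.265]
orientation: [0.825, 0.565, -0.001, -0.001]
force: [0.6, 0.6, 0.0]
width: -0.001
grasp_force: 0.0
[ 0.23  0.37  0.11  2.08 -0.06  0.7   0.01]
shift to tab mm [44.39316862  0.81255547 65.02143523] toolx ang 68.73930260449293
scene 69 [[-0.0159, -0.1654, 0.0454], [0.0002, -0.1614, 0.0513], [0.016, -0.1589, 0.0553]]
side 23 [[0.0028, -0.1667, 0.0512], [0.0069, -0.1635, 0.0534], [0.015, -0.1615, 0.0558]]
wrist 532 [[-0.0148, -0.1679, 0.0454], [0.0014, -0.1645, 0.0538], [0.0176, -0.1622, 0.0555]]
```

View pics/e.png

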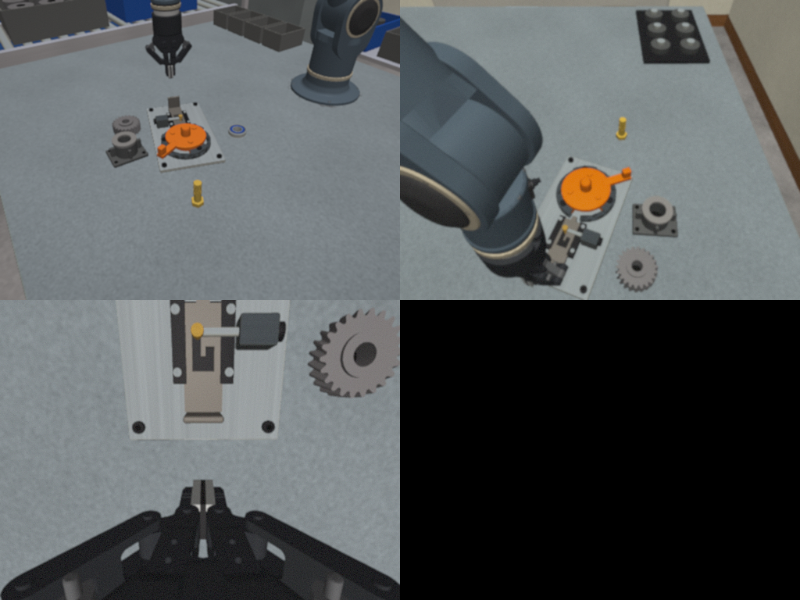

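```bash
python3 -m handwheel '[[[0,1,35,0,0,0,0],[0,1,67,0,0,0,0],[0,1,67,0,0,0,0],[10,1,67,0,0,0,0],[20,1,67,0,0,0,0],[26,1,67,0,0,0,0],[30,1,67,0,0,0,0],[33,1,67,0,0,0,0],[36,1,67,0,0,0,0],[36,1,67,0,0,0,0]]]'
python3 -m handwheel '[[[2,0,0,0,0,0,0],[4,0,0,0,0,0,0],[6,0,0,0,0,0,0],[8,0,0,0,0,0,0],[10,0,0,0,0,0,0],[12,0,0,0,0,0,0],[14,0,0,0,0,0,0],[14,0,0,0,0,0,0]]]'
```

```text
time: 8.85
tool_pos: [0.4758, -0.1678, 0.1993]
orientation: [0.826, 0.564, -0.0, 0.001]
force: [-1.1, -3.9, 3.0]
width: 0.003
grasp_force: 2.0
time: 9.65
tool_pos: [0.4804, -0.1557, 0.1992]
orientation: [0.826, 0.563, -0.001, 0.001]
force: [-3.6, -5.9, 5.0]
width: -0.001
grasp_force: 3.5
```

```bash
python3 -m handwheel '[[[2,0,0,0,0,0,0],[4,0,0,0,0,0,0],[6,0,0,0,0,0,0],[8,0,0,0,0,0,0],[8,0,0,0,0,0,0]]]'|egrep 'pos|force:'
for i in 1; do python3 -m handwheel '[[[2,0,0,0,0,0,0],[4,0,0,0,0,0,0],[4,0,0,0,0,0,0]]]'|egrep 'pos|force:'; done
python3 -m handwheel '[[[2,0,0,0,0,0,0],[4,0,0,0,0,0,0],[4,0,0,0,0,0,0]]]'|egrep 'pos|force:'
```

```text
tool_pos: [0.4832, -0.1486, 0.1992]
force: [-2.7, -7.4, 5.9]
grasp_force: 4.1
tool_pos: [0.4844, -0.1455, 0.1992]
force: [-3.6, -8.7, 5.9]
grasp_force: 4.8
tool_pos: [0.4847, -0.1448, 0.1992]
force: [-6.2, -16.7, 7.3]
grasp_force: 9.0
```

```bash
python3 -m handwheel '[[[3,0,0,0,0,0,0],[3,0,0,0,0,0,0],[3,0,0,0,0,0,0],[3,0,0,0,0,0,0]]]'|egrep 'pos|force:'
python3 -m handwheel '[[[-4,0,0,0,0,0,0],[-10,0,0,0,0,0,0],[-16,0,0,0,0,0,0],[-22,0,0,0,0,0,0],[-35,0,0,0,0,0,0],[-55,0,0,0,0,0,0],[-60,0,0,0,0,0,0],[-60,0,-40,0,0,0,0],[-60,0,-67,0,0,0,0],[-60,0,-67,0,0,0,0]]]'
python3 - <<'E'
from h import *
c0=np.array([.5385,-.0035]);Y=np.deg2rad(68.8);Y=np.array([np.cos(Y),np.sin(Y)]);X=np.array([Y[1],-Y[0]])
for n in('scene','wrist'):
    d=grab(n);P=cloud(d);q=P[...,:2]-c0;pl=np.stack([q@X,q@Y,P[...,2]],-1)
    t=pl[(abs(pl[...,0])<.03)&(pl[...,1]<-.12)&(pl[...,1]>-.19)&(pl[...,2]>.045)&(pl[...,2]<.056)]
    if len(t): print(n,len(t),np.percentile(t,[1,50,99],axis=0).round(4).tolist())
    hsv=cv2.cvtColor(d['img'],cv2.COLOR_BGR2HSV)
    cv2.imwrite(f'pics/f_{n}.png',d['img'])
w=cv2.imread('pics/f_wrist.png');cv2.imwrite('pics/f.png',cv2.resize(w[0:230,120:420],(780,598)))
E
python3 m.py scene side
```

```text
tool_pos: [0.4849, -0.1443, 0.1993]
force: [-9.3, -22.9, 7.4]
grasp_force: 12.1
time: 12.15
tool_pos: [0.4675, -0.1919, 0.2688]
orientation: [0.825, 0.564, 0.003, 0.003]
force: [1.4, 1.2, -0.8]
width: -0.0
grasp_force: 0.0
scene 67 [[-0.0155, -0.1527, 0.0454], [0.0007, -0.1484, 0.051], [0.016, -0.1461, 0.0553]]
wrist 555 [[-0.0149, -0.1556, 0.0458], [0.0013, -0.1521, 0.0537], [0.0174, -0.1496, 0.0555]]
scene [0.62180691 0.02827622 0.05706934] plate ang 42.0786296757598
scene [0.61881738 0.03029302 0.04193287] plate ang 44.018612120024436
side [0.61946257 0.02187561 0.05668738] plate ang 38.60223949552892
side [0.6159643  0.01783282 0.04105687] plate ang 36.59697415615821
```

View pics/f.png

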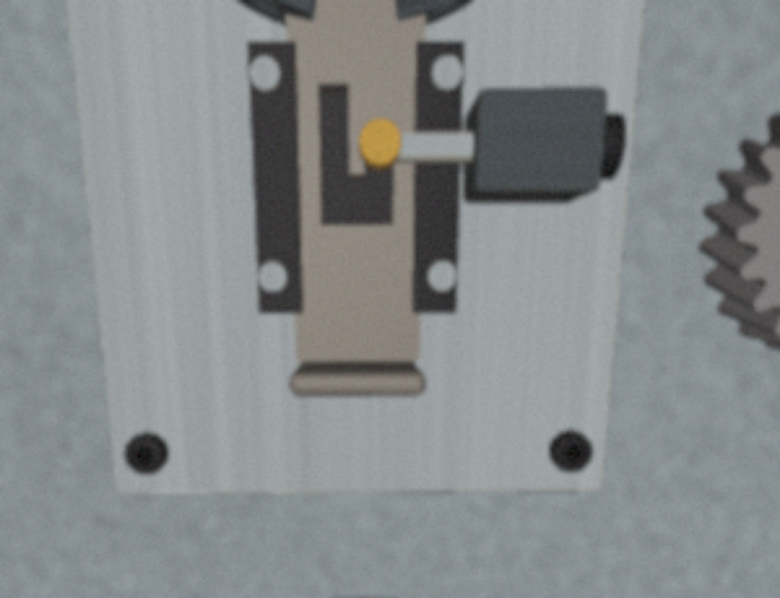

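The picture shows the brass pin at (380,142), across in the short leg of the slot. The tab at (357,382) sits about 12.5 mm further in than at the start, so the slide is latched at mid position. The fixture has stayed home and the gripper is clear.

```bash
python3 -c "
from workcell import robot
print(robot.job_done())"
```

```text
the job is handed in; nothing more can be done
None
```

The fixture is turned fully home against its hard stop, the slide is latched at mid position on its stop pin, and the job was handed in at about 12 s with the loose parts untouched.

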